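Load the burn-in test rack in reverse order

TASK

Move the four plug-in notebook modules from the intake rack into the empty bays of the test rack in reverse order: the module next to the end plate of the intake rack goes to the bay farthest from the end plate of the test rack, and so on, so that the last in the row ends up next to the test rack's end plate. Set each one down gently on the floor of its bay, never dropping it or tipping it over, and leave all four standing upright there, let go.

Things in the scene. Friction and masses are not known exactly. Their poses are not given: they have to be found in the camera images.
- intake_rack: full rack: aluminium board and end plate, in front of or behind the test rack. Fixed, yaw within 0.15 rad. Origin: table level, mid-row; y points to the end plate (robot's left), z up. Board 96 (x) x 290 (y) x 12 mm; end plate at y = +142 mm, 70 mm high. Shoes at x = 0, y = +96 (place 1, by the end plate), +32, -32, -96 mm (place 4), any module in any.
- test_rack: empty rack: grey board, dark steel end plate, 4 black open bays. Fixed, yaw within 0.15 rad. Origin: table level, mid-row; y points to the end plate (robot's left), z up. Board 96 (x) x 290 (y) x 12 mm; end plate at y = +142 mm, 70 mm high. Bays at x = 0, y = +96 (bay 1, by the end plate), +32, -32, -96 mm (bay 4), inside 76 (x) x 44 (y) mm, floor 16, wall tops 28 mm over the table.
- battery: battery module: black plastic block 60 wide x 24 thick x 75 mm high with a full flat top, grey panels on its faces, about 0.25 kg. Origin: centre of its underside; z up, x along its width, y through its thickness. At the start it stands upright in its shoe on the intake rack, its x along the rack's x within 0.06 rad.
- drive: drive module: thin aluminium plate 60 wide x 12 thick, on a black foot 60 x 24 x 14 mm high; 85 mm high in all, about 0.15 kg. Origin: centre of its underside; z up, x along its width, y through its thickness. At the start it stands upright in its shoe on the intake rack, its x along the rack's x within 0.06 rad.
- cooler: cooler module: block of upright aluminium fins on a copper foot, 40 wide x 24 thick x 65 mm high (solid to the grip), about 0.18 kg. Origin: centre of its underside; z up, x along its width, y through its thickness. At the start it stands upright in its shoe on the intake rack, its x along the rack's x within 0.06 rad.
- camera: camera module: grey block 60 wide x 24 thick x 60 mm high with a black round lens barrel 22 mm across and 15 mm high in the middle of its top, about 0.16 kg. Origin: centre of its underside; z up, x along its width, y through its thickness. At the start it stands upright in its shoe on the intake rack, its x along the rack's x within 0.06 rad.
- battery_shoe: open grey plastic shoe, fixed on the intake rack, in which the battery module stands at the start: it marks the battery module's original place in the row. 80 (x) x 44 (y) x 16 mm high, walls and floor 4 mm thick. Origin: centre of its underside, on the rack's board, 12 mm over the table.
- drive_shoe: open grey plastic shoe, fixed on the intake rack, in which the drive module stands at the start: it marks the drive module's original place in the row. 80 (x) x 44 (y) x 16 mm high, walls and floor 4 mm thick. Origin: centre of its underside, on the rack's board, 12 mm over the table.
- cooler_shoe: open grey plastic shoe, fixed on the intake rack, in which the cooler module stands at the start: it marks the cooler module's original place in the row. 80 (x) x 44 (y) x 16 mm high, walls and floor 4 mm thick. Origin: centre of its underside, on the rack's board, 12 mm over the table.
- camera_shoe: open grey plastic shoe, fixed on the intake rack, in which the camera module stands at the start: it marks the camera module's original place in the row. 80 (x) x 44 (y) x 16 mm high, walls and floor 4 mm thick. Origin: centre of its underside, on the rack's board, 12 mm over the table.
There are look-alikes about, which are no part of the job. Leave any purple look-alike of the battery alone.

How it is judged (in metres and radians):
At the end, for the whole second after the job is handed in: Each module stands in test bay 5 minus its intake place (both counted from the end plate): within 12 mm along and 20 mm across the row of the bay's centre, underside within 4 mm of the bay floor, tilt under 0.1 rad, below 0.02 m/s, not touched by the fingers (((y of battery_shoe in the frame of intake_rack between 0.084 and 0.108 m and y of battery in the frame of test_rack between -0.108 and -0.084 m) or (y of battery_shoe in the frame of intake_rack between 0.02 and 0.044 m and y of battery in the frame of test_rack between -0.044 and -0.02 m) or (y of battery_shoe in the frame of intake_rack between -0.044 and -0.02 m and y of battery in the frame of test_rack between 0.02 and 0.044 m) or (y of battery_shoe in the frame of intake_rack between -0.108 and -0.084 m and y of battery in the frame of test_rack between 0.084 and 0.108 m)) and x of battery in the frame of test_rack between -0.02 and 0.02 m and z of battery in the frame of test_rack between 0.012 and 0.02 m and angle between each of battery, drive, cooler, camera's own z axis and vertical below 0.1 rad and linear speed of each of battery, drive, cooler, camera below 0.02 m/s and contact force between the fingers and battery below 0.1 N and ((y of drive_shoe in the frame of intake_rack between 0.084 and 0.108 m and y of drive in the frame of test_rack between -0.108 and -0.084 m) or (y of drive_shoe in the frame of intake_rack between 0.02 and 0.044 m and y of drive in the frame of test_rack between -0.044 and -0.02 m) or (y of drive_shoe in the frame of intake_rack between -0.044 and -0.02 m and y of drive in the frame of test_rack between 0.02 and 0.044 m) or (y of drive_shoe in the frame of intake_rack between -0.108 and -0.084 m and y of drive in the frame of test_rack between 0.084 and 0.108 m)) and x of drive in the frame of test_rack between -0.02 and 0.02 m and z of drive in the frame of test_rack between 0.012 and 0.02 m and contact force between the fingers and drive below 0.1 N and ((y of cooler_shoe in the frame of intake_rack between 0.084 and 0.108 m and y of cooler in the frame of test_rack between -0.108 and -0.084 m) or (y of cooler_shoe in the frame of intake_rack between 0.02 and 0.044 m and y of cooler in the frame of test_rack between -0.044 and -0.02 m) or (y of cooler_shoe in the frame of intake_rack between -0.044 and -0.02 m and y of cooler in the frame of test_rack between 0.02 and 0.044 m) or (y of cooler_shoe in the frame of intake_rack between -0.108 and -0.084 m and y of cooler in the frame of test_rack between 0.084 and 0.108 m)) and x of cooler in the frame of test_rack between -0.02 and 0.02 m and z of cooler in the frame of test_rack between 0.012 and 0.02 m and contact force between the fingers and cooler below 0.1 N and ((y of camera_shoe in the frame of intake_rack between 0.084 and 0.108 m and y of camera in the frame of test_rack between -0.108 and -0.084 m) or (y of camera_shoe in the frame of intake_rack between 0.02 and 0.044 m and y of camera in the frame of test_rack between -0.044 and -0.02 m) or (y of camera_shoe in the frame of intake_rack between -0.044 and -0.02 m and y of camera in the frame of test_rack between 0.02 and 0.044 m) or (y of camera_shoe in the frame of intake_rack between -0.108 and -0.084 m and y of camera in the frame of test_rack between 0.084 and 0.108 m)) and x of camera in the frame of test_rack between -0.02 and 0.02 m and z of camera in the frame of test_rack between 0.012 and 0.02 m and contact force between the fingers and camera below 0.1 N).
It fails at once if a module falls freely: faster than 0.7 m/s (a drop of about 25 mm) while no finger touches it ((linear speed of battery above 0.7 m/s and contact force between the fingers and battery below 0.01 N) or (linear speed of drive above 0.7 m/s and contact force between the fingers and drive below 0.01 N) or (linear speed of cooler above 0.7 m/s and contact force between the fingers and cooler below 0.01 N) or (linear speed of camera above 0.7 m/s and contact force between the fingers and camera below 0.01 N)).
It fails at once if a module tips over (more than 0.7 rad) (angle between any of battery, drive, cooler, camera's own z axis and vertical above 0.7 rad).
It also fails if it takes over 112 s, if anything falls off the work surface, if the arm or the gripper's body presses on something with over 40 N, if the wrist force passes 120 N, or if a joint passes its speed limit or range.

ROBOT

A 6-joint arm with a two-finger parallel gripper is mounted at the origin on the work surface. World frame = base frame: x ahead of the robot, y to its left, z up, the work surface at z = 0. Lengths are in mm, angles in rad, forces in N, time in s.
With the tool pointing down it reaches from about 300 to 775 mm from the base axis. Payload 14.6 kg.
Tool frame: the origin (TCP) lies at the very end of the fingers, on their centre line; the grasp point (between the pads) lies 19 mm behind it; z points along the fingers, y is the line along which they close (so a half turn about z gives the same grasp; the last joint's range is limited). The gripper opens to 94 mm and grips with 3 to 60 N. Pads are 16 mm wide; open, the fingers measure 119 mm over their backs; the gripper's body (75 mm by 177 mm) begins 78 mm behind the grasp point.
Start: joints at [1.033, 0.3, 1.521, -0, 1.321, -0.067], TCP at [249.475, 490.154, 205.446] pointing down, gripper open.
Joint ranges: [-3.03, 3.03], [-0.79, 2.21], [0.23, 2.52], [-1.04, 4.18], [0, 3.07], [-2.55, 2.55]. Speed limits (rad/s): [2.22, 2.22, 2.57, 3.14, 3.14, 3.14].

INTERFACE

Orientations are given as [roll, pitch, yaw] about the fixed x, y, z axes, in that order (R = Rz(yaw) Ry(pitch) Rx(roll)).
In Python, from cell import manip gives the robot as it stands. The module is installed in compiled form; this text tells all that it offers.
- The arm moves only by the shell command python3 -m inch 'ROWS' [FORCE]. ROWS is JSON, a list of rows, each an object of numbers: "gripper": the opening, from 0 (shut) to 1 (fully open); "dx", "dy", "dz": the shift along the world's x, y, z in m; "wx", "wy", "wz": the turn, a rotation vector about the world's x, y, z in degrees. A call has exactly 5 rows; each row is the pose to reach, as a shift and turn from the pose commanded when the call began; what a row does not reach only later rows make up. A row lasts 1/12 s, in which the tool goes at most 41.7 mm and 7.16 degrees, less where a joint would pass 70% of its speed; a pose out of reach is approached as far as the arm can. A call with a gripper value outside its range is refused whole. The fingers move at their own pace and stop on an object; FORCE is the grip in N (left out, the last holds). Time passes only in rows, so rows that repeat a pose let the fingers close, or fill a call up. It gives the time, the measured TCP pose, the force, the opening and the grip force at its end, in the units of the state.
- manip.read_state(): the state, without advancing time (a new reading comes with each control period).
- manip.camera(name): name is "side" or "top"; returns the picture (420x560x3 uint8, blue, green, red); there is no depth.
- manip.camera_info(name): a dict with "camera_matrix" (3x3 intrinsics, pixels), "R" (3x3) and "t" (3): a world point X has camera coordinates R X + t. Camera axes: x right, y down, z forward; pixel columns grow to the right and rows downward; lengths in mm; the calibration is good to about 2 mm. A picture is of the moment at which its call begins. camera_info takes no time and is no camera call.
- manip.sign_off(): hands the job in; it is judged then, once.
The state is a dict: "clock": time; "joints": joint angles; "qd": joint speeds; "effort": joint torques, N m; "eef_pos": TCP position; "eef_rot": TCP orientation; "wrist_force": force on the tool from outside, world axes, zero at the start; "moment": the same for the moment, N m; "finger_gap": finger opening in mm; "finger_force": force on a finger pad.
Only numpy, scipy, OpenCV 4.12 (cv2) and the standard library are available. Lean on these libraries where they do the work, as an engineer would, in place of code of your own. Each camera call takes 0.05 s, during which the arm holds its last target. There are 200 camera calls.

## Working session

There is one attempt and no reset: what is moved stays moved. The work goes in short steps, Python scripts to look and compute and a shell command to move; the robot and the scene stay as the last step left them, time stands still between calls to the robot, and variables do not carry over. Pictures are saved under pics/ and viewed, at most 14 in all, crops included, and the job is handed in when it is done.

```bash
mkdir -p pics
python3 - <<'E'
from cell import manip
import cv2
for n in("top","side"):
    cv2.imwrite(f"pics/{n}0.png",manip.camera(n)); c=manip.camera_info(n); print(n,c)
s=manip.read_state();print(s)
E
```

```text
top {'camera_matrix': array([[383.27233541,   0.        , 276.69337337],
       [  0.        , 383.27233541, 212.09215515],
       [  0.        ,   0.        ,   1.        ]]), 'R': array([[-0.02999741, -0.99954843, -0.00175693],
       [-0.97863885,  0.02972746, -0.20342635],
       [ 0.20338671, -0.00438286, -0.97908868]]), 't': array([-16.1267403 , 488.87973876, 597.62337967])}
side {'camera_matrix': array([[544.69464214,   0.        , 278.42224526],
       [  0.        , 544.69464214, 217.89472823],
       [  0.        ,   0.        ,   1.        ]]), 'R': array([[ 0.78260051, -0.62237674,  0.01355138],
       [-0.42343331, -0.54814616, -0.72127667],
       [ 0.45633396,  0.55873338, -0.6925145 ]]), 't': array([-433.29660126,  239.35702639,  912.20515291])}
{'clock': 0.1, 'joints': array([ 1.03339810e+00,  3.00400688e-01,  1.52150196e+00, -1.87540549e-05,
        1.32070261e+00, -6.66024387e-02]), 'qd': array([-0.00024001, -0.00179794, -0.00138254,  0.00044238, -0.00147125,
       -0.00044007]), 'effort': array([ 1.16514566e-04, -5.32643545e+01, -3.53286409e+01,  7.08823744e-02,
        2.33760016e-02, -3.38906580e-05]), 'eef_pos': array([249.36791405, 489.96217187, 204.95842262]), 'eef_rot': array([-3.14058109e+00, -4.92664075e-05,  2.67080149e+00]), 'wrist_force': array([-0.69574709,  0.49460477, -0.41829798]), 'moment': array([-0.04501083,  0.01376688, -0.04308995]), 'finger_force': 0.0, 'finger_gap': 94.0536922887084}
```

View pics/top0.png

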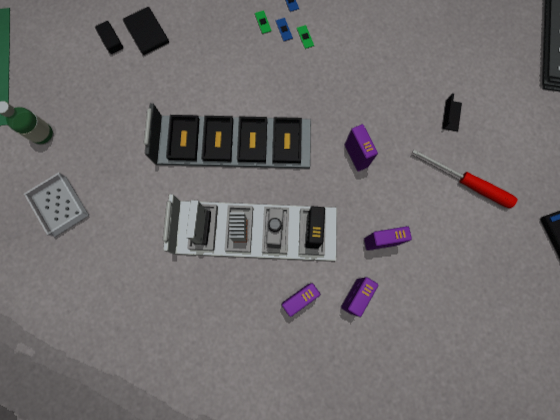

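View pics/side0.png

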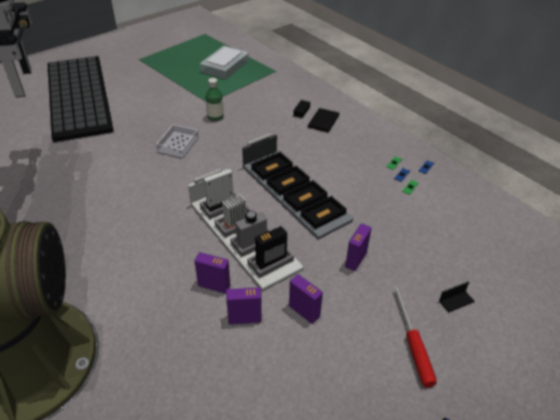

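Top view, left (end plate) to right: the intake rack (lower, silver) holds the drive (203,225), cooler (237,227), camera (275,227) and battery (315,228). The test rack is above it, with its bays at (183,138), (218,138), (252,140) and (287,140). The battery candidates are the black block at (315,228) and purple blocks at (301,300), (360,297), (388,237) and (361,147). The black one in the rack shoe fits the description. I'll confirm that in an enlarged crop and measure there.

Run:
```python
import cv2
a=cv2.imread("pics/top0.png")[98:268,140:345]
cv2.imwrite("pics/topc.png",cv2.resize(a,None,fx=3.5,fy=3.5,interpolation=cv2.INTER_CUBIC))
a=cv2.imread("pics/side0.png")[125:295,180:380]
cv2.imwrite("pics/sidec.png",cv2.resize(a,None,fx=3.5,fy=3.5,interpolation=cv2.INTER_CUBIC))
```

```text
(no output)
```

View pics/topc.png

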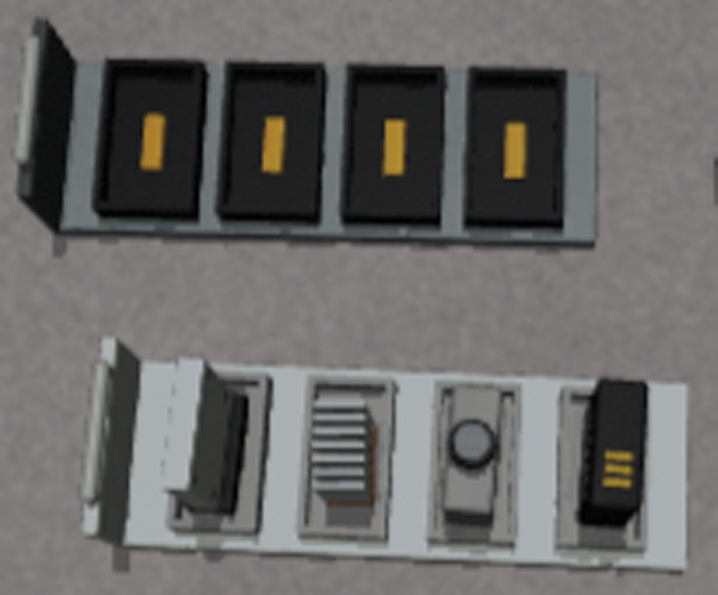

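View pics/sidec.png

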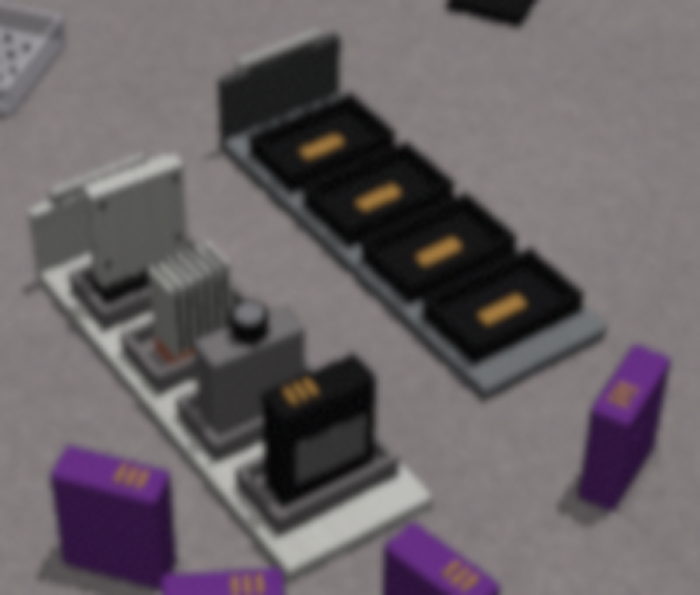

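The crops confirm the layout: drive at place 1, cooler at place 2, camera at place 3 and the black battery at place 4. The purple blocks stand loose on the table. I'll fit the rack poses from both views next.

```bash
cat > geo.py <<'E'
from cell import manip
import numpy as np, cv2
from scipy.optimize import least_squares
off={"top":(140,98),"side":(180,125)}
I={n:manip.camera_info(n) for n in off}
def proj(n,X):
    i=I[n]; p=(np.atleast_2d(X)@i["R"].T+i["t"])@i["camera_matrix"].T; return p[:,:2]/p[:,2:]
def crop2pix(n,U,f=3.5): return (np.atleast_2d(U)+.5)/f-.5+np.array(off[n])
def back(n,U,z,px=False):
    i=I[n]; u=np.atleast_2d(U) if px else crop2pix(n,U); d=np.c_[u,np.ones(len(u))]@np.linalg.inv(i["camera_matrix"]).T@i["R"]; c=-i["R"].T@i["t"]
    return c+d*((z-c[2])/d[:,2:])
def fit(obs):  # obs: {cam:[(U,V,x,y,z)]}
    def w(p,a): 
        c,s=np.cos(p[2]),np.sin(p[2]); return np.c_[p[0]+c*a[:,2]-s*a[:,3],p[1]+s*a[:,2]+c*a[:,3],a[:,4]]
    f=lambda p:np.concatenate([(proj(n,w(p,np.array(o,float)))-crop2pix(n,np.array(o)[:,:2])).ravel() for n,o in obs.items()])
    r=least_squares(f,[500,0,0]); return r.x,r.fun
E
python3 - <<'E'
from geo import *
np.set_printoptions(precision=2,suppress=True)
Y=[96,32,-32,-96]
tt=[(u,v,0,y,16) for (u,v),y in zip([(153,141),(274,144),(394,147),(515,150)],Y)]+[(597,73,48,-145,12),(595,239,-48,-145,12)]
ts=[(u,v,0,y,16) for (u,v),y in zip([(322,147),(378,197),(440,251),(502,309)],Y)]+[(605,331,48,-145,12),(486,393,-48,-145,12)]
it=[(437,380,40,10,28),(521,384,40,-54,28),(516,548,-40,-54,28),(428,542,-40,-10,28)]
def sh(y,c): return [(u,v,x,y+d,28) for (u,v,x,d) in c]
it=sh(-32,[(437,380,40,22),(521,384,40,-22),(516,548,-40,-22),(428,542,-40,22)])+sh(32,[(311,377,40,22),(396,381,40,-22),(385,542,-40,-22),(299,536,-40,22)])+sh(96,[(271,377,40,-22),(256,536,-40,-22),(168,530,-40,22)])+sh(-96,[(564,387,40,22),(557,548,-40,22),(643,552,-40,-22)])
it+=[(688,384,48,-145,12),(686,568,-48,-145,12)]
iside=[(432,493,48,-145,12),(292,573,-48,-145,12),(42,275,-48,145,12)]
P={}
for k,o in {"test":{"top":tt,"side":ts},"test_t":{"top":tt},"int":{"top":it,"side":iside},"int_t":{"top":it}}.items():
    p,f=fit(o); P[k]=p; print(k,p,"rms",np.sqrt((f**2).mean())); 
for n,z,a,b in [("drive",101,(185,425),(137,174)),("cooler",81,(341,447),(190,266)),("camera",91,(472,442),(250,313)),("battery",91,(613,450),(319,383))]:
    print(n,back("top",a,z)[0],back("side",b,z)[0])
for k in("int","test"):
    p=P[k];c,s=np.cos(p[2]),np.sin(p[2]); print(k,[(round(p[0]-s*y,1),round(p[1]+c*y,1)) for y in Y])
E
```

```text
test [636.47  43.56  -0.06] rms 0.9259904663999899
test_t [635.87  43.98  -0.06] rms 1.0588623807214574
int [464.11   4.57  -0.07] rms 1.128266020757059
int_t [463.74   4.5   -0.07] rms 0.9717304873306308
drive [470.54 100.11 101.  ] [475.    99.35 101.  ]
cooler [462.07  33.17  81.  ] [465.36  33.42  81.  ]
camera [460.82 -26.67  91.  ] [463.17 -27.48  91.  ]
battery [455.26 -89.77  91.  ] [460.06 -93.03  91.  ]
int [(np.float64(470.8), np.float64(100.3)), (np.float64(466.4), np.float64(36.5)), (np.float64(461.9), np.float64(-27.4)), (np.float64(457.4), np.float64(-91.2))]
test [(np.float64(642.4), np.float64(139.4)), (np.float64(638.5), np.float64(75.5)), (np.float64(634.5), np.float64(11.6)), (np.float64(630.5), np.float64(-52.3))]
```

Rack poses agree between views to about 1 mm. Now I move above the drive, turning the fingers to close along the row.

```bash
python3 -m inch '[{"gripper":0.55,"dx":0.013,"dy":-0.023,"dz":0,"wz":1.5},{"gripper":0.55,"dx":0.029,"dy":-0.051,"dz":0,"wz":3},{"gripper":0.55,"dx":0.045,"dy":-0.079,"dz":0,"wz":4.5},{"gripper":0.55,"dx":0.060,"dy":-0.105,"dz":0,"wz":6},{"gripper":0.55,"dx":0.074,"dy":-0.130,"dz":0,"wz":8}]' 25
python3 -m inch '[{"gripper":0.55,"dx":0.015,"dy":-0.026,"dz":0,"wz":1.5},{"gripper":0.55,"dx":0.030,"dy":-0.052,"dz":0,"wz":3},{"gripper":0.55,"dx":0.045,"dy":-0.078,"dz":0,"wz":4.5},{"gripper":0.55,"dx":0.060,"dy":-0.104,"dz":0,"wz":6},{"gripper":0.55,"dx":0.074,"dy":-0.130,"dz":0,"wz":8}]'
python3 -m inch '[{"gripper":0.55,"dx":0.020,"dy":-0.035,"dz":-0.01,"wz":2},{"gripper":0.55,"dx":0.040,"dy":-0.070,"dz":-0.02,"wz":4},{"gripper":0.55,"dx":0.060,"dy":-0.105,"dz":-0.03,"wz":6},{"gripper":0.55,"dx":0.073,"dy":-0.130,"dz":-0.04,"wz":7},{"gripper":0.55,"dx":0.073,"dy":-0.130,"dz":-0.04,"wz":7}]'
python3 -c "
from cell import manip;print(manip.read_state())"
```

```text
{'clock': 0.1, 'joints': array([ 1.03339810e+00,  3.00400688e-01,  1.52150196e+00, -1.87540549e-05,
        1.32070261e+00, -6.66024387e-02]), 'qd': array([-0.00024001, -0.00179794, -0.00138254,  0.00044238, -0.00147125,
       -0.00044007]), 'effort': array([ 1.16514566e-04, -5.32643545e+01, -3.53286409e+01,  7.08823744e-02,
        2.33760016e-02, -3.38906580e-05]), 'eef_pos': array([249.36791405, 489.96217187, 204.95842262]), 'eef_rot': array([-3.14058109e+00, -4.92664075e-05,  2.67080149e+00]), 'wrist_force': array([-0.69574709,  0.49460477, -0.41829798]), 'moment': array([-0.04501083,  0.01376688, -0.04308995]), 'finger_force': 0.0, 'finger_gap': 94.0536922887084}validation failed for argument at $[0]...
validation failed for argument at $[0]...
validation failed for argument at $[0]...
```

```bash
python3 -m inch '[{"gripper":0.55,"dx":0.013,"dy":-0.023,"dz":0,"wx":0,"wy":0,"wz":1.5},{"gripper":0.55,"dx":0.029,"dy":-0.051,"dz":0,"wx":0,"wy":0,"wz":3},{"gripper":0.55,"dx":0.045,"dy":-0.079,"dz":0,"wx":0,"wy":0,"wz":4.5},{"gripper":0.55,"dx":0.060,"dy":-0.105,"dz":0,"wx":0,"wy":0,"wz":6},{"gripper":0.55,"dx":0.074,"dy":-0.130,"dz":0,"wx":0,"wy":0,"wz":8}]' 25; python3 -m inch --help | head -20
```

```text
clock: 0.52
eef_pos: [323.9, 358.7, 205.2]
eef_rot: [-3.141, -0.0, 2.812]
wrist_force: [0.4, -0.2, 0.5]
finger_gap: 64.0
finger_force: 0.0invalid input: not JSON, or not a number
```

```bash
python3 -m inch '[{"gripper":0.55,"dx":0.015,"dy":-0.026,"dz":0,"wx":0,"wy":0,"wz":1.5},{"gripper":0.55,"dx":0.030,"dy":-0.052,"dz":0,"wx":0,"wy":0,"wz":3},{"gripper":0.55,"dx":0.045,"dy":-0.078,"dz":0,"wx":0,"wy":0,"wz":4.5},{"gripper":0.55,"dx":0.060,"dy":-0.104,"dz":0,"wx":0,"wy":0,"wz":6},{"gripper":0.55,"dx":0.074,"dy":-0.130,"dz":0,"wx":0,"wy":0,"wz":8}]'
python3 -m inch '[{"gripper":0.55,"dx":0.020,"dy":-0.035,"dz":-0.01,"wx":0,"wy":0,"wz":2},{"gripper":0.55,"dx":0.040,"dy":-0.070,"dz":-0.02,"wx":0,"wy":0,"wz":4},{"gripper":0.55,"dx":0.060,"dy":-0.105,"dz":-0.03,"wx":0,"wy":0,"wz":6},{"gripper":0.55,"dx":0.073,"dy":-0.130,"dz":-0.04,"wx":0,"wy":0,"wz":7},{"gripper":0.55,"dx":0.073,"dy":-0.130,"dz":-0.04,"wx":0,"wy":0,"wz":7}]'
python3 - <<'E'
from cell import manip
import cv2
import numpy as np
a=manip.camera("top")[98:268,140:345]; b=manip.camera("side")[125:295,180:380]
f=lambda q:cv2.resize(q[:,:195],None,fx=2.05,fy=2.05,interpolation=cv2.INTER_CUBIC)
cv2.imwrite("pics/pre1.png",np.hstack([f(a),f(b)]))
E
```

```text
clock: 0.93
eef_pos: [397.9, 228.7, 205.3]
eef_rot: [-3.141, -0.0, 2.951]
wrist_force: [0.6, 0.1, -0.1]
finger_gap: 51.7
finger_force: 0.0
clock: 1.35
eef_pos: [471.2, 96.3, 163.3]
eef_rot: [-3.14, -0.003, 3.07]
wrist_force: [-0.5, 0.5, 0.6]
finger_gap: 51.5
finger_force: 0.0
```

View pics/pre1.png

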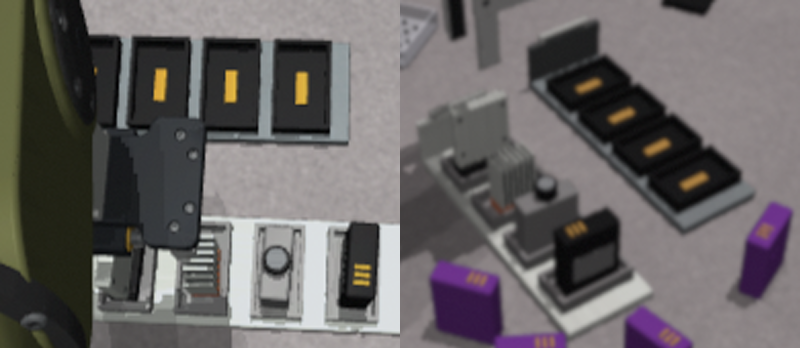

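The fingers line up over the drive plate (side picture, fingers around (455,15) and (487,35)). Descending to grasp.

```bash
python3 -m inch '[{"gripper":0.55,"dx":0,"dy":0,"dz":-0.01,"wx":0,"wy":0,"wz":0},{"gripper":0.55,"dx":0,"dy":0,"dz":-0.030,"wx":0,"wy":0,"wz":0},{"gripper":0.55,"dx":0,"dy":0,"dz":-0.050,"wx":0,"wy":0,"wz":0},{"gripper":0.55,"dx":0,"dy":0,"dz":-0.055,"wx":0,"wy":0,"wz":0},{"gripper":0.55,"dx":0,"dy":0,"dz":-0.055,"wx":0,"wy":0,"wz":0}]'
python3 -m inch '[{"gripper":0.55,"dx":0,"dy":0,"dz":-0.02,"wx":0,"wy":0,"wz":0},{"gripper":0.55,"dx":0,"dy":0,"dz":-0.040,"wx":0,"wy":0,"wz":0},{"gripper":0.55,"dx":0,"dy":0,"dz":-0.055,"wx":0,"wy":0,"wz":0},{"gripper":0.55,"dx":0,"dy":0,"dz":-0.065,"wx":0,"wy":0,"wz":0},{"gripper":0.55,"dx":0,"dy":0,"dz":-0.065,"wx":0,"wy":0,"wz":0}]'
python3 -m inch '[{"gripper":0.3,"dx":0,"dy":0,"dz":0,"wx":0,"wy":0,"wz":0},{"gripper":0.2,"dx":0,"dy":0,"dz":0,"wx":0,"wy":0,"wz":0},{"gripper":0.15,"dx":0,"dy":0,"dz":0,"wx":0,"wy":0,"wz":0},{"gripper":0,"dx":0,"dy":0,"dz":0,"wx":0,"wy":0,"wz":0},{"gripper":0,"dx":0,"dy":0,"dz":0,"wx":0,"wy":0,"wz":0}]' 25
python3 -m inch '[{"gripper":0,"dx":0,"dy":0,"dz":0,"wx":0,"wy":0,"wz":0},{"gripper":0,"dx":0,"dy":0,"dz":0,"wx":0,"wy":0,"wz":0},{"gripper":0,"dx":0,"dy":0,"dz":0,"wx":0,"wy":0,"wz":0},{"gripper":0,"dx":0,"dy":0,"dz":0,"wx":0,"wy":0,"wz":0},{"gripper":0,"dx":0,"dy":0,"dz":0.002,"wx":0,"wy":0,"wz":0}]'
```

```text
clock: 1.87
eef_pos: [469.5, 101.0, 109.3]
eef_rot: [-3.141, -0.002, 3.074]
wrist_force: [-0.4, 0.6, -0.1]
finger_gap: 51.5
finger_force: 0.0
clock: 2.28
eef_pos: [469.9, 100.5, 44.7]
eef_rot: [-3.141, -0.002, 3.073]
wrist_force: [0.3, -0.5, 0.2]
finger_gap: 51.4
finger_force: 0.0
clock: 2.7
eef_pos: [470.8, 100.2, 46.0]
eef_rot: [3.141, 0.001, 3.072]
wrist_force: [0.1, -0.1, -0.3]
finger_gap: 21.7
finger_force: 0.0
clock: 3.12
eef_pos: [470.2, 100.1, 47.2]
eef_rot: [-3.141, -0.001, 3.072]
wrist_force: [0.5, -0.1, -2.1]
finger_gap: 11.8
finger_force: 25.0
```

```bash
python3 -m inch '[{"gripper":0,"dx":0,"dy":0,"dz":0.01,"wx":0,"wy":0,"wz":0},{"gripper":0,"dx":0,"dy":0,"dz":0.035,"wx":0,"wy":0,"wz":0},{"gripper":0,"dx":0,"dy":0,"dz":0.065,"wx":0,"wy":0,"wz":0},{"gripper":0,"dx":0,"dy":0,"dz":0.095,"wx":0,"wy":0,"wz":0},{"gripper":0,"dx":0,"dy":0,"dz":0.115,"wx":0,"wy":0,"wz":0}]'
python3 -m inch '[{"gripper":0,"dx":0.010,"dy":-0.010,"dz":0,"wx":0,"wy":0,"wz":0},{"gripper":0,"dx":0.026,"dy":-0.024,"dz":0,"wx":0,"wy":0,"wz":0},{"gripper":0,"dx":0.045,"dy":-0.043,"dz":0,"wx":0,"wy":0,"wz":0},{"gripper":0,"dx":0.065,"dy":-0.062,"dz":0,"wx":0,"wy":0,"wz":0},{"gripper":0,"dx":0.085,"dy":-0.081,"dz":0,"wx":0,"wy":0,"wz":0.5}]'
python3 -m inch '[{"gripper":0,"dx":0.020,"dy":-0.019,"dz":0,"wx":0,"wy":0,"wz":0},{"gripper":0,"dx":0.040,"dy":-0.038,"dz":0,"wx":0,"wy":0,"wz":0},{"gripper":0,"dx":0.058,"dy":-0.056,"dz":0,"wx":0,"wy":0,"wz":0},{"gripper":0,"dx":0.070,"dy":-0.067,"dz":0,"wx":0,"wy":0,"wz":0},{"gripper":0,"dx":0.075,"dy":-0.0715,"dz":0,"wx":0,"wy":0,"wz":0}]'
python3 -m inch '[{"gripper":0,"dx":0,"dy":0,"dz":-0.01,"wx":0,"wy":0,"wz":0},{"gripper":0,"dx":0,"dy":0,"dz":-0.025,"wx":0,"wy":0,"wz":0},{"gripper":0,"dx":0,"dy":0,"dz":-0.045,"wx":0,"wy":0,"wz":0},{"gripper":0,"dx":0,"dy":0,"dz":-0.060,"wx":0,"wy":0,"wz":0},{"gripper":0,"dx":0,"dy":0,"dz":-0.065,"wx":0,"wy":0,"wz":0}]'
python3 - <<'E'
from cell import manip
import cv2
import numpy as np
a=manip.camera("top")[90:290,140:345]; b=manip.camera("side")[95:295,180:380]
f=lambda q:cv2.resize(q[:,:200],None,fx=2,fy=2,interpolation=cv2.INTER_CUBIC)
cv2.imwrite("pics/pl1.png",np.hstack([f(a),f(b)]))
E
```

```text
clock: 3.53
eef_pos: [470.8, 100.2, 165.7]
eef_rot: [3.141, 0.002, 3.072]
wrist_force: [0.2, -0.2, -1.1]
finger_gap: 11.9
finger_force: 25.0
clock: 3.95
eef_pos: [556.2, 17.6, 161.6]
eef_rot: [-3.141, -0.001, 3.081]
wrist_force: [0.3, 0.4, -1.8]
finger_gap: 12.1
finger_force: 25.0
clock: 4.37
eef_pos: [631.3, -54.7, 160.8]
eef_rot: [-3.141, -0.002, 3.079]
wrist_force: [-0.9, 0.1, -1.9]
finger_gap: 12.1
finger_force: 25.0
clock: 4.78
eef_pos: [628.5, -51.5, 94.0]
eef_rot: [3.141, -0.005, 3.082]
wrist_force: [0.1, -0.1, -2.2]
finger_gap: 12.1
finger_force: 25.0
```

View pics/pl1.png

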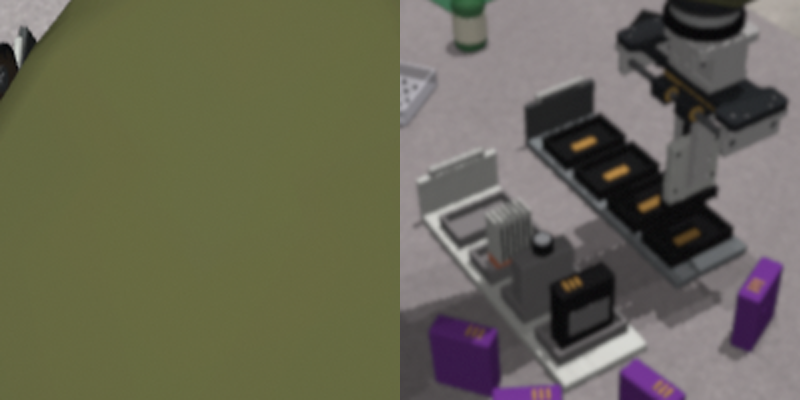

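The drive hangs upright over bay 4 (its plate in the side half at (690,160), above the bay at (688,235)). Lowering gently.

```bash
python3 -m inch '[{"gripper":0,"dx":0,"dy":0,"dz":-0.010,"wx":0,"wy":0,"wz":0},{"gripper":0,"dx":0,"dy":0,"dz":-0.022,"wx":0,"wy":0,"wz":0},{"gripper":0,"dx":0,"dy":0,"dz":-0.034,"wx":0,"wy":0,"wz":0},{"gripper":0,"dx":0,"dy":0,"dz":-0.043,"wx":0,"wy":0,"wz":0},{"gripper":0,"dx":0,"dy":0,"dz":-0.047,"wx":0,"wy":0,"wz":0}]'
python3 -m inch '[{"gripper":0,"dx":0,"dy":0,"dz":-0.001,"wx":0,"wy":0,"wz":0},{"gripper":0,"dx":0,"dy":0,"dz":-0.002,"wx":0,"wy":0,"wz":0},{"gripper":0,"dx":0,"dy":0,"dz":-0.003,"wx":0,"wy":0,"wz":0},{"gripper":0,"dx":0,"dy":0,"dz":-0.004,"wx":0,"wy":0,"wz":0},{"gripper":0,"dx":0,"dy":0,"dz":-0.005,"wx":0,"wy":0,"wz":0}]'
python3 -m inch '[{"gripper":0,"dx":0,"dy":0,"dz":0,"wx":0,"wy":0,"wz":0},{"gripper":0,"dx":0,"dy":0,"dz":0,"wx":0,"wy":0,"wz":0},{"gripper":0,"dx":0,"dy":0,"dz":0,"wx":0,"wy":0,"wz":0},{"gripper":0,"dx":0,"dy":0,"dz":0,"wx":0,"wy":0,"wz":0},{"gripper":0,"dx":0,"dy":0,"dz":0,"wx":0,"wy":0,"wz":0}]'
```

```text
clock: 5.3
eef_pos: [629.7, -52.2, 48.3]
eef_rot: [3.141, -0.002, 3.081]
wrist_force: [-0.4, -0.1, -1.9]
finger_gap: 11.7
finger_force: 25.0
clock: 5.72
eef_pos: [630.7, -52.4, 45.8]
eef_rot: [-3.142, 0.001, 3.081]
wrist_force: [-0.7, 0.1, -2.3]
finger_gap: 12.1
finger_force: 25.0
clock: 6.13
eef_pos: [630.7, -52.4, 45.7]
eef_rot: [-3.142, 0.001, 3.081]
wrist_force: [0.1, -0.2, 1.8]
finger_gap: 11.6
finger_force: 25.0
```

```bash
python3 -m inch '[{"gripper":0.3,"dx":0,"dy":0,"dz":0,"wx":0,"wy":0,"wz":0},{"gripper":0.45,"dx":0,"dy":0,"dz":0,"wx":0,"wy":0,"wz":0},{"gripper":0.45,"dx":0,"dy":0,"dz":0,"wx":0,"wy":0,"wz":0},{"gripper":0.45,"dx":0,"dy":0,"dz":0,"wx":0,"wy":0,"wz":0},{"gripper":0.45,"dx":0,"dy":0,"dz":0.005,"wx":0,"wy":0,"wz":0}]'
python3 -m inch '[{"gripper":0.45,"dx":0,"dy":0,"dz":0.015,"wx":0,"wy":0,"wz":0},{"gripper":0.45,"dx":0,"dy":0,"dz":0.04,"wx":0,"wy":0,"wz":0},{"gripper":0.45,"dx":0,"dy":0,"dz":0.07,"wx":0,"wy":0,"wz":0},{"gripper":0.45,"dx":0,"dy":0,"dz":0.1,"wx":0,"wy":0,"wz":0},{"gripper":0.55,"dx":0,"dy":0,"dz":0.115,"wx":0,"wy":0,"wz":0}]'
python3 -m inch '[{"gripper":0.55,"dx":-0.015,"dy":0.008,"dz":0,"wx":0,"wy":0,"wz":0},{"gripper":0.55,"dx":-0.040,"dy":0.021,"dz":0,"wx":0,"wy":0,"wz":0},{"gripper":0.55,"dx":-0.070,"dy":0.036,"dz":0,"wx":0,"wy":0,"wz":0},{"gripper":0.55,"dx":-0.100,"dy":0.052,"dz":0,"wx":0,"wy":0,"wz":0},{"gripper":0.55,"dx":-0.130,"dy":0.068,"dz":0,"wx":0,"wy":0,"wz":-0.5}]'
python3 -m inch '[{"gripper":0.55,"dx":-0.020,"dy":0.010,"dz":0,"wx":0,"wy":0,"wz":0},{"gripper":0.55,"dx":-0.032,"dy":0.017,"dz":0,"wx":0,"wy":0,"wz":0},{"gripper":0.55,"dx":-0.0355,"dy":0.0183,"dz":-0.01,"wx":0,"wy":0,"wz":0},{"gripper":0.55,"dx":-0.0355,"dy":0.0183,"dz":-0.03,"wx":0,"wy":0,"wz":0},{"gripper":0.55,"dx":-0.0355,"dy":0.0183,"dz":-0.050,"wx":0,"wy":0,"wz":0}]'
python3 - <<'E'
from cell import manip
import cv2
import numpy as np
a=manip.camera("top")[90:290,140:345]; b=manip.camera("side")[95:295,180:380]
f=lambda q:cv2.resize(q[:,:200],None,fx=2,fy=2,interpolation=cv2.INTER_CUBIC)
cv2.imwrite("pics/pre2.png",np.hstack([f(a),f(b)]))
E
```

```text
clock: 6.55
eef_pos: [629.9, -52.3, 49.6]
eef_rot: [3.141, -0.002, 3.081]
wrist_force: [-0.4, 0.2, 0.4]
finger_gap: 40.4
finger_force: 0.0
clock: 6.97
eef_pos: [631.3, -52.5, 169.8]
eef_rot: [-3.141, 0.004, 3.081]
wrist_force: [0.3, 0.4, -0.8]
finger_gap: 45.6
finger_force: 0.0
clock: 7.38
eef_pos: [498.9, 16.2, 165.6]
eef_rot: [3.142, 0.0, 3.072]
wrist_force: [0.4, 1.2, 0.5]
finger_gap: 51.9
finger_force: 0.0
clock: 7.8
eef_pos: [465.6, 33.8, 115.1]
eef_rot: [3.142, 0.002, 3.072]
wrist_force: [0.5, 0.4, 0.4]
finger_gap: 51.7
finger_force: 0.0
```

View pics/pre2.png

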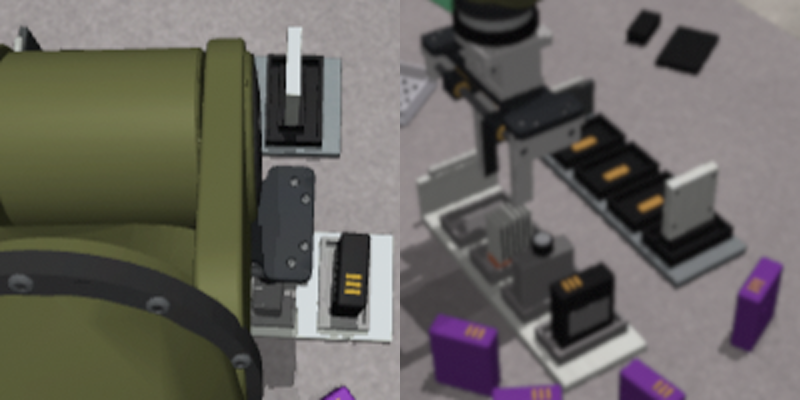

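The drive stands upright and centred in bay 4 (side half, (690,205)). The fingers straddle the cooler at (508,235). Grasping and carrying it to bay 3.

```bash
python3 -m inch '[{"gripper":0.55,"dx":0,"dy":0,"dz":-0.02,"wx":0,"wy":0,"wz":0},{"gripper":0.55,"dx":0,"dy":0,"dz":-0.045,"wx":0,"wy":0,"wz":0},{"gripper":0.55,"dx":0,"dy":0,"dz":-0.065,"wx":0,"wy":0,"wz":0},{"gripper":0.55,"dx":0,"dy":0,"dz":-0.075,"wx":0,"wy":0,"wz":0},{"gripper":0.4,"dx":0,"dy":0,"dz":-0.075,"wx":0,"wy":0,"wz":0}]'
python3 -m inch '[{"gripper":0.3,"dx":0,"dy":0,"dz":0,"wx":0,"wy":0,"wz":0},{"gripper":0.25,"dx":0,"dy":0,"dz":0,"wx":0,"wy":0,"wz":0},{"gripper":0.2,"dx":0,"dy":0,"dz":0,"wx":0,"wy":0,"wz":0},{"gripper":0.1,"dx":0,"dy":0,"dz":0,"wx":0,"wy":0,"wz":0},{"gripper":0.1,"dx":0,"dy":0,"dz":0,"wx":0,"wy":0,"wz":0}]' 25
python3 -m inch '[{"gripper":0.1,"dx":0,"dy":0,"dz":0,"wx":0,"wy":0,"wz":0},{"gripper":0.1,"dx":0,"dy":0,"dz":0,"wx":0,"wy":0,"wz":0},{"gripper":0.1,"dx":0,"dy":0,"dz":0,"wx":0,"wy":0,"wz":0},{"gripper":0.1,"dx":0,"dy":0,"dz":0,"wx":0,"wy":0,"wz":0},{"gripper":0.1,"dx":0,"dy":0,"dz":0.002,"wx":0,"wy":0,"wz":0}]'
python3 -m inch '[{"gripper":0.1,"dx":0,"dy":0,"dz":0.01,"wx":0,"wy":0,"wz":0},{"gripper":0.1,"dx":0,"dy":0,"dz":0.035,"wx":0,"wy":0,"wz":0},{"gripper":0.1,"dx":0,"dy":0,"dz":0.065,"wx":0,"wy":0,"wz":0},{"gripper":0.1,"dx":0,"dy":0,"dz":0.095,"wx":0,"wy":0,"wz":0},{"gripper":0.1,"dx":0,"dy":0,"dz":0.115,"wx":0,"wy":0,"wz":0}]'
```

```text
clock: 8.32
eef_pos: [464.5, 33.7, 39.2]
eef_rot: [-3.141, -0.003, 3.072]
wrist_force: [0.2, 0.7, -0.6]
finger_gap: 48.1
finger_force: 0.0
clock: 8.73
eef_pos: [465.6, 33.9, 41.5]
eef_rot: [3.142, 0.002, 3.072]
wrist_force: [-1.3, 0.1, 7.8]
finger_gap: 23.6
finger_force: 24.8
clock: 9.15
eef_pos: [465.1, 33.9, 42.9]
eef_rot: [-3.142, 0.001, 3.072]
wrist_force: [-0.7, -0.5, -1.5]
finger_gap: 24.0
finger_force: 24.8
clock: 9.57
eef_pos: [465.3, 34.0, 160.9]
eef_rot: [3.141, 0.003, 3.072]
wrist_force: [-0.1, -0.6, -1.5]
finger_gap: 24.2
finger_force: 24.8
```

```bash
python3 -m inch '[{"gripper":0.1,"dx":0.012,"dy":-0.002,"dz":0,"wx":0,"wy":0,"wz":0},{"gripper":0.1,"dx":0.030,"dy":-0.004,"dz":0,"wx":0,"wy":0,"wz":0},{"gripper":0.1,"dx":0.052,"dy":-0.007,"dz":0,"wx":0,"wy":0,"wz":0},{"gripper":0.1,"dx":0.076,"dy":-0.010,"dz":0,"wx":0,"wy":0,"wz":0},{"gripper":0.1,"dx":0.100,"dy":-0.013,"dz":0,"wx":0,"wy":0,"wz":0.5}]'
python3 -m inch '[{"gripper":0.1,"dx":0.024,"dy":-0.003,"dz":0,"wx":0,"wy":0,"wz":0},{"gripper":0.1,"dx":0.045,"dy":-0.006,"dz":0,"wx":0,"wy":0,"wz":0},{"gripper":0.1,"dx":0.060,"dy":-0.008,"dz":0,"wx":0,"wy":0,"wz":0},{"gripper":0.1,"dx":0.0675,"dy":-0.009,"dz":0,"wx":0,"wy":0,"wz":0},{"gripper":0.1,"dx":0.0695,"dy":-0.0093,"dz":0,"wx":0,"wy":0,"wz":0}]'
python3 -m inch '[{"gripper":0.1,"dx":0,"dy":0,"dz":-0.01,"wx":0,"wy":0,"wz":0},{"gripper":0.1,"dx":0,"dy":0,"dz":-0.025,"wx":0,"wy":0,"wz":0},{"gripper":0.1,"dx":0,"dy":0,"dz":-0.042,"wx":0,"wy":0,"wz":0},{"gripper":0.1,"dx":0,"dy":0,"dz":-0.056,"wx":0,"wy":0,"wz":0},{"gripper":0.1,"dx":0,"dy":0,"dz":-0.065,"wx":0,"wy":0,"wz":0}]'
python3 -m inch '[{"gripper":0.1,"dx":0,"dy":0,"dz":-0.010,"wx":0,"wy":0,"wz":0},{"gripper":0.1,"dx":0,"dy":0,"dz":-0.022,"wx":0,"wy":0,"wz":0},{"gripper":0.1,"dx":0,"dy":0,"dz":-0.034,"wx":0,"wy":0,"wz":0},{"gripper":0.1,"dx":0,"dy":0,"dz":-0.043,"wx":0,"wy":0,"wz":0},{"gripper":0.1,"dx":0,"dy":0,"dz":-0.047,"wx":0,"wy":0,"wz":0}]'
python3 -m inch '[{"gripper":0.1,"dx":0,"dy":0,"dz":-0.001,"wx":0,"wy":0,"wz":0},{"gripper":0.1,"dx":0,"dy":0,"dz":-0.002,"wx":0,"wy":0,"wz":0},{"gripper":0.1,"dx":0,"dy":0,"dz":-0.003,"wx":0,"wy":0,"wz":0},{"gripper":0.1,"dx":0,"dy":0,"dz":-0.004,"wx":0,"wy":0,"wz":0},{"gripper":0.1,"dx":0,"dy":0,"dz":-0.005,"wx":0,"wy":0,"wz":0}]'
python3 -m inch '[{"gripper":0.1,"dx":0,"dy":0,"dz":0,"wx":0,"wy":0,"wz":0},{"gripper":0.1,"dx":0,"dy":0,"dz":0,"wx":0,"wy":0,"wz":0},{"gripper":0.1,"dx":0,"dy":0,"dz":0,"wx":0,"wy":0,"wz":0},{"gripper":0.1,"dx":0,"dy":0,"dz":0,"wx":0,"wy":0,"wz":0},{"gripper":0.1,"dx":0,"dy":0,"dz":0,"wx":0,"wy":0,"wz":0}]'
```

```text
clock: 9.98
eef_pos: [565.8, 20.9, 158.3]
eef_rot: [3.142, 0.0, 3.081]
wrist_force: [-0.1, -0.6, -1.9]
finger_gap: 23.7
finger_force: 24.8
clock: 10.4
eef_pos: [634.9, 11.6, 157.5]
eef_rot: [3.142, -0.0, 3.081]
wrist_force: [-0.4, 0.7, -1.3]
finger_gap: 23.8
finger_force: 24.8
clock: 10.82
eef_pos: [633.0, 11.9, 90.6]
eef_rot: [-3.142, -0.002, 3.081]
wrist_force: [-0.4, 0.2, -3.2]
finger_gap: 23.7
finger_force: 24.8
clock: 11.23
eef_pos: [633.8, 11.7, 43.7]
eef_rot: [-3.142, -0.002, 3.081]
wrist_force: [-0.1, -0.2, -2.2]
finger_gap: 23.7
finger_force: 24.8
clock: 11.65
eef_pos: [634.9, 11.6, 41.5]
eef_rot: [3.142, 0.001, 3.081]
wrist_force: [-6.6, 0.8, 14.3]
finger_gap: 24.3
finger_force: 24.8
clock: 12.07
eef_pos: [634.9, 11.6, 41.5]
eef_rot: [3.142, 0.001, 3.081]
wrist_force: [-1.3, -0.2, 5.1]
finger_gap: 24.0
finger_force: 24.8
```

```bash
python3 -m inch '[{"gripper":0.35,"dx":0,"dy":0,"dz":0,"wx":0,"wy":0,"wz":0},{"gripper":0.48,"dx":0,"dy":0,"dz":0,"wx":0,"wy":0,"wz":0},{"gripper":0.48,"dx":0,"dy":0,"dz":0,"wx":0,"wy":0,"wz":0},{"gripper":0.48,"dx":0,"dy":0,"dz":0,"wx":0,"wy":0,"wz":0},{"gripper":0.48,"dx":0,"dy":0,"dz":0.005,"wx":0,"wy":0,"wz":0}]'
python3 -m inch '[{"gripper":0.48,"dx":0,"dy":0,"dz":0.015,"wx":0,"wy":0,"wz":0},{"gripper":0.48,"dx":0,"dy":0,"dz":0.04,"wx":0,"wy":0,"wz":0},{"gripper":0.48,"dx":0,"dy":0,"dz":0.07,"wx":0,"wy":0,"wz":0},{"gripper":0.48,"dx":0,"dy":0,"dz":0.1,"wx":0,"wy":0,"wz":0},{"gripper":0.55,"dx":0,"dy":0,"dz":0.115,"wx":0,"wy":0,"wz":0}]'
python3 -m inch '[{"gripper":0.55,"dx":-0.015,"dy":-0.004,"dz":0,"wx":0,"wy":0,"wz":0},{"gripper":0.55,"dx":-0.040,"dy":-0.009,"dz":0,"wx":0,"wy":0,"wz":0},{"gripper":0.55,"dx":-0.070,"dy":-0.016,"dz":0,"wx":0,"wy":0,"wz":0},{"gripper":0.55,"dx":-0.102,"dy":-0.023,"dz":0,"wx":0,"wy":0,"wz":0},{"gripper":0.55,"dx":-0.134,"dy":-0.030,"dz":0,"wx":0,"wy":0,"wz":-0.5}]'
python3 -m inch '[{"gripper":0.55,"dx":-0.022,"dy":-0.005,"dz":0,"wx":0,"wy":0,"wz":0},{"gripper":0.55,"dx":-0.034,"dy":-0.008,"dz":0,"wx":0,"wy":0,"wz":0},{"gripper":0.55,"dx":-0.0385,"dy":-0.0088,"dz":-0.01,"wx":0,"wy":0,"wz":0},{"gripper":0.55,"dx":-0.0385,"dy":-0.0088,"dz":-0.028,"wx":0,"wy":0,"wz":0},{"gripper":0.55,"dx":-0.0385,"dy":-0.0088,"dz":-0.045,"wx":0,"wy":0,"wz":0}]'
python3 - <<'E'
from cell import manip
import cv2
import numpy as np
a=manip.camera("top")[90:290,140:345]; b=manip.camera("side")[95:295,180:380]
f=lambda q:cv2.resize(q[:,:200],None,fx=2,fy=2,interpolation=cv2.INTER_CUBIC)
cv2.imwrite("pics/pre3.png",np.hstack([f(a),f(b)]))
E
```

```text
clock: 12.48
eef_pos: [634.0, 11.7, 44.7]
eef_rot: [-3.142, -0.002, 3.081]
wrist_force: [-0.7, 0.3, 0.4]
finger_gap: 45.1
finger_force: 0.0
clock: 12.9
eef_pos: [635.4, 11.6, 164.9]
eef_rot: [3.142, 0.005, 3.081]
wrist_force: [0.3, 0.2, 0.8]
finger_gap: 48.5
finger_force: 0.0
clock: 13.32
eef_pos: [499.0, -18.5, 160.6]
eef_rot: [-3.142, 0.0, 3.073]
wrist_force: [1.6, -0.6, 0.9]
finger_gap: 51.5
finger_force: 0.0
clock: 13.73
eef_pos: [462.4, -27.2, 114.9]
eef_rot: [-3.142, 0.002, 3.072]
wrist_force: [-0.0, 0.4, -0.9]
finger_gap: 52.0
finger_force: 0.0
```

View pics/pre3.png

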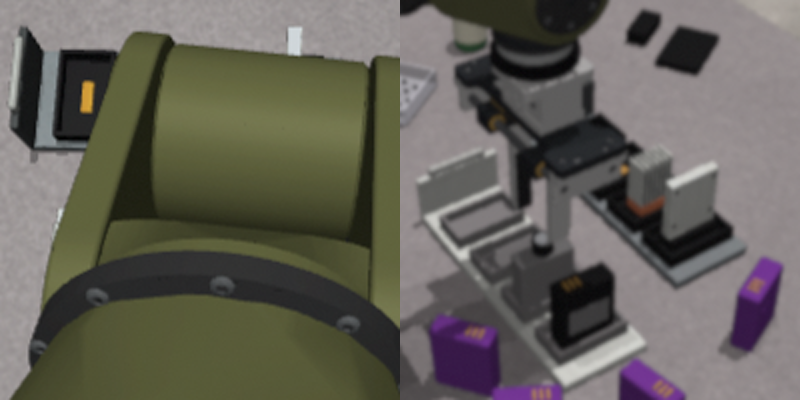

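The cooler stands upright in bay 3 (side half, (650,185)). The fingers straddle the camera's lens at (542,243). Grasping it.

```bash
python3 -m inch '[{"gripper":0.55,"dx":0,"dy":0,"dz":-0.02,"wx":0,"wy":0,"wz":0},{"gripper":0.55,"dx":0,"dy":0,"dz":-0.045,"wx":0,"wy":0,"wz":0},{"gripper":0.55,"dx":0,"dy":0,"dz":-0.065,"wx":0,"wy":0,"wz":0},{"gripper":0.55,"dx":0,"dy":0,"dz":-0.075,"wx":0,"wy":0,"wz":0},{"gripper":0.4,"dx":0,"dy":0,"dz":-0.075,"wx":0,"wy":0,"wz":0}]'
python3 -m inch '[{"gripper":0.3,"dx":0,"dy":0,"dz":0,"wx":0,"wy":0,"wz":0},{"gripper":0.25,"dx":0,"dy":0,"dz":0,"wx":0,"wy":0,"wz":0},{"gripper":0.2,"dx":0,"dy":0,"dz":0,"wx":0,"wy":0,"wz":0},{"gripper":0.1,"dx":0,"dy":0,"dz":0,"wx":0,"wy":0,"wz":0},{"gripper":0.1,"dx":0,"dy":0,"dz":0,"wx":0,"wy":0,"wz":0}]' 25
python3 -m inch '[{"gripper":0.1,"dx":0,"dy":0,"dz":0,"wx":0,"wy":0,"wz":0},{"gripper":0.1,"dx":0,"dy":0,"dz":0,"wx":0,"wy":0,"wz":0},{"gripper":0.1,"dx":0,"dy":0,"dz":0,"wx":0,"wy":0,"wz":0},{"gripper":0.1,"dx":0,"dy":0,"dz":0,"wx":0,"wy":0,"wz":0},{"gripper":0.1,"dx":0,"dy":0,"dz":0.002,"wx":0,"wy":0,"wz":0}]'
python3 -m inch '[{"gripper":0.1,"dx":0,"dy":0,"dz":0.01,"wx":0,"wy":0,"wz":0},{"gripper":0.1,"dx":0,"dy":0,"dz":0.035,"wx":0,"wy":0,"wz":0},{"gripper":0.1,"dx":0,"dy":0,"dz":0.065,"wx":0,"wy":0,"wz":0},{"gripper":0.1,"dx":0,"dy":0,"dz":0.095,"wx":0,"wy":0,"wz":0},{"gripper":0.1,"dx":0,"dy":0,"dz":0.115,"wx":0,"wy":0,"wz":0}]'
```

```text
clock: 14.25
eef_pos: [461.5, -27.0, 39.1]
eef_rot: [3.141, -0.003, 3.072]
wrist_force: [0.2, -0.4, -0.3]
finger_gap: 48.0
finger_force: 0.0
clock: 14.67
eef_pos: [462.6, -27.2, 41.5]
eef_rot: [-3.141, 0.002, 3.072]
wrist_force: [-1.9, 0.6, 7.9]
finger_gap: 23.8
finger_force: 24.7
clock: 15.08
eef_pos: [462.1, -27.2, 42.8]
eef_rot: [-3.142, 0.001, 3.072]
wrist_force: [0.3, 0.3, -1.7]
finger_gap: 23.9
finger_force: 24.7
clock: 15.5
eef_pos: [462.3, -27.2, 160.9]
eef_rot: [-3.141, 0.003, 3.072]
wrist_force: [-0.3, -0.1, -1.6]
finger_gap: 23.8
finger_force: 24.7
```

```bash
python3 -m inch '[{"gripper":0.1,"dx":0.012,"dy":0.007,"dz":0,"wx":0,"wy":0,"wz":0},{"gripper":0.1,"dx":0.030,"dy":0.017,"dz":0,"wx":0,"wy":0,"wz":0},{"gripper":0.1,"dx":0.053,"dy":0.031,"dz":0,"wx":0,"wy":0,"wz":0},{"gripper":0.1,"dx":0.078,"dy":0.045,"dz":0,"wx":0,"wy":0,"wz":0},{"gripper":0.1,"dx":0.104,"dy":0.060,"dz":0,"wx":0,"wy":0,"wz":0.5}]'
python3 -m inch '[{"gripper":0.1,"dx":0.025,"dy":0.015,"dz":0,"wx":0,"wy":0,"wz":0},{"gripper":0.1,"dx":0.047,"dy":0.028,"dz":0,"wx":0,"wy":0,"wz":0},{"gripper":0.1,"dx":0.063,"dy":0.037,"dz":0,"wx":0,"wy":0,"wz":0},{"gripper":0.1,"dx":0.070,"dy":0.0415,"dz":0,"wx":0,"wy":0,"wz":0},{"gripper":0.1,"dx":0.0725,"dy":0.0426,"dz":0,"wx":0,"wy":0,"wz":0}]'
python3 -m inch '[{"gripper":0.1,"dx":0,"dy":0,"dz":-0.01,"wx":0,"wy":0,"wz":0},{"gripper":0.1,"dx":0,"dy":0,"dz":-0.025,"wx":0,"wy":0,"wz":0},{"gripper":0.1,"dx":0,"dy":0,"dz":-0.042,"wx":0,"wy":0,"wz":0},{"gripper":0.1,"dx":0,"dy":0,"dz":-0.056,"wx":0,"wy":0,"wz":0},{"gripper":0.1,"dx":0,"dy":0,"dz":-0.065,"wx":0,"wy":0,"wz":0}]'
python3 -m inch '[{"gripper":0.1,"dx":0,"dy":0,"dz":-0.010,"wx":0,"wy":0,"wz":0},{"gripper":0.1,"dx":0,"dy":0,"dz":-0.022,"wx":0,"wy":0,"wz":0},{"gripper":0.1,"dx":0,"dy":0,"dz":-0.034,"wx":0,"wy":0,"wz":0},{"gripper":0.1,"dx":0,"dy":0,"dz":-0.043,"wx":0,"wy":0,"wz":0},{"gripper":0.1,"dx":0,"dy":0,"dz":-0.047,"wx":0,"wy":0,"wz":0}]'
python3 -m inch '[{"gripper":0.1,"dx":0,"dy":0,"dz":-0.001,"wx":0,"wy":0,"wz":0},{"gripper":0.1,"dx":0,"dy":0,"dz":-0.002,"wx":0,"wy":0,"wz":0},{"gripper":0.1,"dx":0,"dy":0,"dz":-0.003,"wx":0,"wy":0,"wz":0},{"gripper":0.1,"dx":0,"dy":0,"dz":-0.004,"wx":0,"wy":0,"wz":0},{"gripper":0.1,"dx":0,"dy":0,"dz":-0.005,"wx":0,"wy":0,"wz":0}]'
python3 -m inch '[{"gripper":0.1,"dx":0,"dy":0,"dz":0,"wx":0,"wy":0,"wz":0},{"gripper":0.1,"dx":0,"dy":0,"dz":0,"wx":0,"wy":0,"wz":0},{"gripper":0.1,"dx":0,"dy":0,"dz":0,"wx":0,"wy":0,"wz":0},{"gripper":0.1,"dx":0,"dy":0,"dz":0,"wx":0,"wy":0,"wz":0},{"gripper":0.1,"dx":0,"dy":0,"dz":0,"wx":0,"wy":0,"wz":0}]'
```

```text
clock: 15.92
eef_pos: [566.8, 33.5, 158.4]
eef_rot: [-3.142, 0.0, 3.08]
wrist_force: [-0.5, 0.1, -1.8]
finger_gap: 24.0
finger_force: 24.7
clock: 16.33
eef_pos: [639.0, 76.3, 157.6]
eef_rot: [3.142, -0.001, 3.082]
wrist_force: [0.0, 0.3, -2.5]
finger_gap: 23.8
finger_force: 24.7
clock: 16.75
eef_pos: [637.2, 74.9, 90.6]
eef_rot: [-3.141, -0.002, 3.08]
wrist_force: [-0.8, 0.7, -1.8]
finger_gap: 23.9
finger_force: 24.7
clock: 17.17
eef_pos: [637.9, 75.4, 43.7]
eef_rot: [-3.141, -0.002, 3.081]
wrist_force: [-0.3, 0.1, -1.3]
finger_gap: 24.1
finger_force: 24.7
clock: 17.58
eef_pos: [638.8, 75.5, 41.5]
eef_rot: [3.141, 0.001, 3.081]
wrist_force: [-7.5, -1.0, 13.7]
finger_gap: 23.9
finger_force: 24.7
clock: 18.0
eef_pos: [638.8, 75.5, 41.6]
eef_rot: [3.142, 0.001, 3.081]
wrist_force: [-3.1, -0.2, 6.5]
finger_gap: 23.9
finger_force: 24.7
```

```bash
python3 -m inch '[{"gripper":0.35,"dx":0,"dy":0,"dz":0,"wx":0,"wy":0,"wz":0},{"gripper":0.48,"dx":0,"dy":0,"dz":0,"wx":0,"wy":0,"wz":0},{"gripper":0.48,"dx":0,"dy":0,"dz":0,"wx":0,"wy":0,"wz":0},{"gripper":0.48,"dx":0,"dy":0,"dz":0,"wx":0,"wy":0,"wz":0},{"gripper":0.48,"dx":0,"dy":0,"dz":0.005,"wx":0,"wy":0,"wz":0}]'
python3 -m inch '[{"gripper":0.48,"dx":0,"dy":0,"dz":0.015,"wx":0,"wy":0,"wz":0},{"gripper":0.48,"dx":0,"dy":0,"dz":0.04,"wx":0,"wy":0,"wz":0},{"gripper":0.48,"dx":0,"dy":0,"dz":0.07,"wx":0,"wy":0,"wz":0},{"gripper":0.48,"dx":0,"dy":0,"dz":0.1,"wx":0,"wy":0,"wz":0},{"gripper":0.55,"dx":0,"dy":0,"dz":0.115,"wx":0,"wy":0,"wz":0}]'
python3 -m inch '[{"gripper":0.55,"dx":-0.012,"dy":-0.011,"dz":0,"wx":0,"wy":0,"wz":0},{"gripper":0.55,"dx":-0.036,"dy":-0.033,"dz":0,"wx":0,"wy":0,"wz":0},{"gripper":0.55,"dx":-0.062,"dy":-0.057,"dz":0,"wx":0,"wy":0,"wz":0},{"gripper":0.55,"dx":-0.088,"dy":-0.081,"dz":0,"wx":0,"wy":0,"wz":0},{"gripper":0.55,"dx":-0.114,"dy":-0.105,"dz":0,"wx":0,"wy":0,"wz":-0.5}]'
python3 -m inch '[{"gripper":0.55,"dx":-0.026,"dy":-0.024,"dz":0,"wx":0,"wy":0,"wz":0},{"gripper":0.55,"dx":-0.048,"dy":-0.044,"dz":0,"wx":0,"wy":0,"wz":0},{"gripper":0.55,"dx":-0.062,"dy":-0.057,"dz":0,"wx":0,"wy":0,"wz":0},{"gripper":0.55,"dx":-0.067,"dy":-0.0615,"dz":-0.01,"wx":0,"wy":0,"wz":0},{"gripper":0.55,"dx":-0.067,"dy":-0.0615,"dz":-0.030,"wx":0,"wy":0,"wz":0}]'
python3 - <<'E'
from cell import manip
import cv2
import numpy as np
a=manip.camera("top")[90:290,140:345]; b=manip.camera("side")[95:295,180:380]
f=lambda q:cv2.resize(q[:,:200],None,fx=2,fy=2,interpolation=cv2.INTER_CUBIC)
cv2.imwrite("pics/pre4.png",np.hstack([f(a),f(b)]))
E
```

```text
clock: 18.42
eef_pos: [638.0, 75.4, 44.6]
eef_rot: [-3.141, -0.002, 3.081]
wrist_force: [0.0, -0.3, -0.2]
finger_gap: 45.0
finger_force: 0.0
clock: 18.83
eef_pos: [639.4, 75.5, 164.9]
eef_rot: [3.141, 0.005, 3.081]
wrist_force: [-0.0, -0.2, 0.4]
finger_gap: 48.7
finger_force: 0.0
clock: 19.25
eef_pos: [523.1, -30.3, 160.7]
eef_rot: [-3.142, 0.0, 3.073]
wrist_force: [0.2, -1.5, 1.3]
finger_gap: 51.7
finger_force: 0.0
clock: 19.67
eef_pos: [458.0, -92.1, 132.0]
eef_rot: [-3.141, 0.004, 3.071]
wrist_force: [0.9, -0.6, -0.5]
finger_gap: 51.6
finger_force: 0.0
```

View pics/pre4.png

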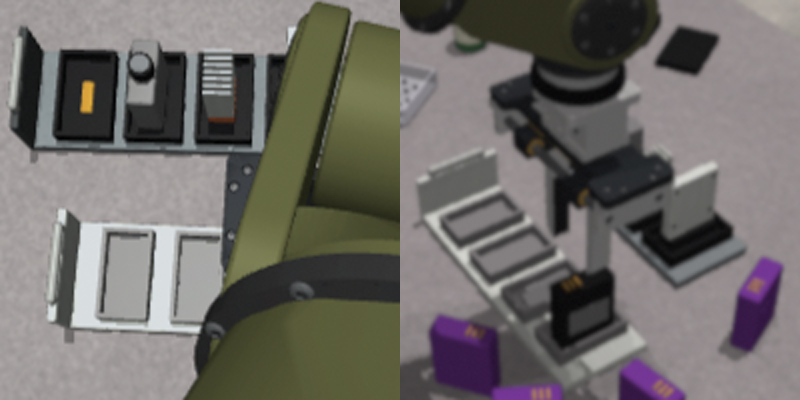

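The camera (top half, (142,72)) and cooler (218,88) stand in bays 2 and 3. The fingers straddle the black battery at (582,300). Grasping it.

```bash
python3 -m inch '[{"gripper":0.55,"dx":0,"dy":0,"dz":-0.02,"wx":0,"wy":0,"wz":0},{"gripper":0.55,"dx":0,"dy":0,"dz":-0.05,"wx":0,"wy":0,"wz":0},{"gripper":0.55,"dx":0,"dy":0,"dz":-0.075,"wx":0,"wy":0,"wz":0},{"gripper":0.55,"dx":0,"dy":0,"dz":-0.088,"wx":0,"wy":0,"wz":0},{"gripper":0.4,"dx":0,"dy":0,"dz":-0.088,"wx":0,"wy":0,"wz":0}]'
python3 -m inch '[{"gripper":0.3,"dx":0,"dy":0,"dz":0,"wx":0,"wy":0,"wz":0},{"gripper":0.25,"dx":0,"dy":0,"dz":0,"wx":0,"wy":0,"wz":0},{"gripper":0.2,"dx":0,"dy":0,"dz":0,"wx":0,"wy":0,"wz":0},{"gripper":0.1,"dx":0,"dy":0,"dz":0,"wx":0,"wy":0,"wz":0},{"gripper":0.1,"dx":0,"dy":0,"dz":0,"wx":0,"wy":0,"wz":0}]' 30
python3 -m inch '[{"gripper":0.1,"dx":0,"dy":0,"dz":0,"wx":0,"wy":0,"wz":0},{"gripper":0.1,"dx":0,"dy":0,"dz":0,"wx":0,"wy":0,"wz":0},{"gripper":0.1,"dx":0,"dy":0,"dz":0,"wx":0,"wy":0,"wz":0},{"gripper":0.1,"dx":0,"dy":0,"dz":0,"wx":0,"wy":0,"wz":0},{"gripper":0.1,"dx":0,"dy":0,"dz":0.002,"wx":0,"wy":0,"wz":0}]'
python3 -m inch '[{"gripper":0.1,"dx":0,"dy":0,"dz":0.01,"wx":0,"wy":0,"wz":0},{"gripper":0.1,"dx":0,"dy":0,"dz":0.035,"wx":0,"wy":0,"wz":0},{"gripper":0.1,"dx":0,"dy":0,"dz":0.065,"wx":0,"wy":0,"wz":0},{"gripper":0.1,"dx":0,"dy":0,"dz":0.095,"wx":0,"wy":0,"wz":0},{"gripper":0.1,"dx":0,"dy":0,"dz":0.115,"wx":0,"wy":0,"wz":0}]'
```

```text
clock: 20.18
eef_pos: [456.7, -90.2, 40.3]
eef_rot: [3.141, -0.004, 3.073]
wrist_force: [0.9, -0.1, -0.3]
finger_gap: 47.8
finger_force: 0.0
clock: 20.6
eef_pos: [458.3, -91.2, 43.7]
eef_rot: [-3.141, 0.002, 3.072]
wrist_force: [-1.2, -0.5, 6.3]
finger_gap: 23.9
finger_force: 29.9
clock: 21.02
eef_pos: [457.6, -91.1, 44.9]
eef_rot: [-3.142, 0.001, 3.072]
wrist_force: [-0.4, -0.3, -1.9]
finger_gap: 24.0
finger_force: 29.9
clock: 21.43
eef_pos: [457.7, -91.1, 162.8]
eef_rot: [-3.141, 0.002, 3.072]
wrist_force: [-0.4, 0.2, -2.4]
finger_gap: 23.7
finger_force: 29.9
```

```bash
python3 -m inch '[{"gripper":0.1,"dx":0.006,"dy":0.008,"dz":0,"wx":0,"wy":0,"wz":0},{"gripper":0.1,"dx":0.018,"dy":0.022,"dz":0,"wx":0,"wy":0,"wz":0},{"gripper":0.1,"dx":0.033,"dy":0.041,"dz":0,"wx":0,"wy":0,"wz":0},{"gripper":0.1,"dx":0.050,"dy":0.062,"dz":0,"wx":0,"wy":0,"wz":0},{"gripper":0.1,"dx":0.067,"dy":0.084,"dz":0,"wx":0,"wy":0,"wz":0.5}]'
python3 -m inch '[{"gripper":0.1,"dx":0.018,"dy":0.022,"dz":0,"wx":0,"wy":0,"wz":0},{"gripper":0.1,"dx":0.036,"dy":0.045,"dz":0,"wx":0,"wy":0,"wz":0},{"gripper":0.1,"dx":0.053,"dy":0.066,"dz":0,"wx":0,"wy":0,"wz":0},{"gripper":0.1,"dx":0.069,"dy":0.086,"dz":0,"wx":0,"wy":0,"wz":0},{"gripper":0.1,"dx":0.084,"dy":0.104,"dz":0,"wx":0,"wy":0,"wz":0}]'
python3 -m inch '[{"gripper":0.1,"dx":0.013,"dy":0.016,"dz":0,"wx":0,"wy":0,"wz":0},{"gripper":0.1,"dx":0.024,"dy":0.030,"dz":0,"wx":0,"wy":0,"wz":0},{"gripper":0.1,"dx":0.031,"dy":0.039,"dz":0,"wx":0,"wy":0,"wz":0},{"gripper":0.1,"dx":0.034,"dy":0.0425,"dz":0,"wx":0,"wy":0,"wz":0},{"gripper":0.1,"dx":0.034,"dy":0.0425,"dz":0,"wx":0,"wy":0,"wz":0}]'
python3 -m inch '[{"gripper":0.1,"dx":0,"dy":0,"dz":-0.01,"wx":0,"wy":0,"wz":0},{"gripper":0.1,"dx":0,"dy":0,"dz":-0.025,"wx":0,"wy":0,"wz":0},{"gripper":0.1,"dx":0,"dy":0,"dz":-0.042,"wx":0,"wy":0,"wz":0},{"gripper":0.1,"dx":0,"dy":0,"dz":-0.056,"wx":0,"wy":0,"wz":0},{"gripper":0.1,"dx":0,"dy":0,"dz":-0.065,"wx":0,"wy":0,"wz":0}]'
python3 -m inch '[{"gripper":0.1,"dx":0,"dy":0,"dz":-0.010,"wx":0,"wy":0,"wz":0},{"gripper":0.1,"dx":0,"dy":0,"dz":-0.022,"wx":0,"wy":0,"wz":0},{"gripper":0.1,"dx":0,"dy":0,"dz":-0.034,"wx":0,"wy":0,"wz":0},{"gripper":0.1,"dx":0,"dy":0,"dz":-0.043,"wx":0,"wy":0,"wz":0},{"gripper":0.1,"dx":0,"dy":0,"dz":-0.047,"wx":0,"wy":0,"wz":0}]'
python3 -m inch '[{"gripper":0.1,"dx":0,"dy":0,"dz":-0.001,"wx":0,"wy":0,"wz":0},{"gripper":0.1,"dx":0,"dy":0,"dz":-0.002,"wx":0,"wy":0,"wz":0},{"gripper":0.1,"dx":0,"dy":0,"dz":-0.003,"wx":0,"wy":0,"wz":0},{"gripper":0.1,"dx":0,"dy":0,"dz":-0.004,"wx":0,"wy":0,"wz":0},{"gripper":0.1,"dx":0,"dy":0,"dz":-0.005,"wx":0,"wy":0,"wz":0}]'
python3 -m inch '[{"gripper":0.1,"dx":0,"dy":0,"dz":0,"wx":0,"wy":0,"wz":0},{"gripper":0.1,"dx":0,"dy":0,"dz":0,"wx":0,"wy":0,"wz":0},{"gripper":0.1,"dx":0,"dy":0,"dz":0,"wx":0,"wy":0,"wz":0},{"gripper":0.1,"dx":0,"dy":0,"dz":0,"wx":0,"wy":0,"wz":0},{"gripper":0.1,"dx":0,"dy":0,"dz":0,"wx":0,"wy":0,"wz":0}]'
```

```text
clock: 21.85
eef_pos: [524.8, -5.7, 158.7]
eef_rot: [3.142, -0.001, 3.08]
wrist_force: [-0.8, -0.6, -3.2]
finger_gap: 23.6
finger_force: 29.9
clock: 22.27
eef_pos: [608.7, 99.0, 158.2]
eef_rot: [-3.141, -0.002, 3.082]
wrist_force: [-0.4, -1.3, -2.1]
finger_gap: 23.8
finger_force: 29.9
clock: 22.68
eef_pos: [642.2, 140.4, 158.1]
eef_rot: [-3.141, -0.002, 3.082]
wrist_force: [-0.2, 0.0, -3.4]
finger_gap: 23.9
finger_force: 29.9
clock: 23.1
eef_pos: [641.3, 138.6, 92.0]
eef_rot: [-3.141, -0.003, 3.08]
wrist_force: [-0.5, 0.0, -3.8]
finger_gap: 23.6
finger_force: 29.9
clock: 23.52
eef_pos: [641.9, 139.3, 45.6]
eef_rot: [-3.141, -0.002, 3.081]
wrist_force: [-0.2, -1.0, -2.7]
finger_gap: 23.9
finger_force: 29.9
clock: 23.93
eef_pos: [642.9, 139.5, 43.7]
eef_rot: [3.141, 0.001, 3.081]
wrist_force: [-8.2, -0.9, 15.0]
finger_gap: 24.1
finger_force: 30.0
clock: 24.35
eef_pos: [642.9, 139.5, 43.7]
eef_rot: [3.141, 0.001, 3.081]
wrist_force: [-4.4, -1.0, 4.9]
finger_gap: 23.8
finger_force: 30.0
```

Seated on the floor. Releasing, raising, clearing the view and checking.

```bash
python3 -m inch '[{"gripper":0.35,"dx":0,"dy":0,"dz":0,"wx":0,"wy":0,"wz":0},{"gripper":0.48,"dx":0,"dy":0,"dz":0,"wx":0,"wy":0,"wz":0},{"gripper":0.48,"dx":0,"dy":0,"dz":0,"wx":0,"wy":0,"wz":0},{"gripper":0.48,"dx":0,"dy":0,"dz":0,"wx":0,"wy":0,"wz":0},{"gripper":0.48,"dx":0,"dy":0,"dz":0.005,"wx":0,"wy":0,"wz":0}]'
python3 -m inch '[{"gripper":0.48,"dx":0,"dy":0,"dz":0.015,"wx":0,"wy":0,"wz":0},{"gripper":0.48,"dx":0,"dy":0,"dz":0.04,"wx":0,"wy":0,"wz":0},{"gripper":0.48,"dx":0,"dy":0,"dz":0.07,"wx":0,"wy":0,"wz":0},{"gripper":0.48,"dx":0,"dy":0,"dz":0.1,"wx":0,"wy":0,"wz":0},{"gripper":0.48,"dx":0,"dy":0,"dz":0.13,"wx":0,"wy":0,"wz":0}]'
python3 -m inch '[{"gripper":0.48,"dx":-0.020,"dy":0.015,"dz":0.01,"wx":0,"wy":0,"wz":0},{"gripper":0.48,"dx":-0.045,"dy":0.040,"dz":0.02,"wx":0,"wy":0,"wz":0},{"gripper":0.48,"dx":-0.070,"dy":0.065,"dz":0.03,"wx":0,"wy":0,"wz":0},{"gripper":0.48,"dx":-0.095,"dy":0.090,"dz":0.03,"wx":0,"wy":0,"wz":0},{"gripper":0.48,"dx":-0.120,"dy":0.115,"dz":0.03,"wx":0,"wy":0,"wz":0}]'
python3 -m inch '[{"gripper":0.48,"dx":-0.025,"dy":0.025,"dz":0,"wx":0,"wy":0,"wz":0},{"gripper":0.48,"dx":-0.050,"dy":0.050,"dz":0,"wx":0,"wy":0,"wz":0},{"gripper":0.48,"dx":-0.075,"dy":0.075,"dz":0,"wx":0,"wy":0,"wz":0},{"gripper":0.48,"dx":-0.100,"dy":0.10,"dz":0,"wx":0,"wy":0,"wz":0},{"gripper":0.48,"dx":-0.120,"dy":0.120,"dz":0,"wx":0,"wy":0,"wz":0}]'
python3 -m inch '[{"gripper":0.48,"dx":-0.020,"dy":0.020,"dz":0,"wx":0,"wy":0,"wz":0},{"gripper":0.48,"dx":-0.040,"dy":0.040,"dz":0,"wx":0,"wy":0,"wz":0},{"gripper":0.48,"dx":-0.060,"dy":0.060,"dz":0,"wx":0,"wy":0,"wz":0},{"gripper":0.48,"dx":-0.070,"dy":0.070,"dz":0,"wx":0,"wy":0,"wz":0},{"gripper":0.48,"dx":-0.070,"dy":0.070,"dz":0,"wx":0,"wy":0,"wz":0}]'
python3 - <<'E'
from cell import manip
import cv2
import numpy as np
a=manip.camera("top")[90:290,140:345]; b=manip.camera("side")[95:295,180:380]
f=lambda q:cv2.resize(q[:,:200],None,fx=2,fy=2,interpolation=cv2.INTER_CUBIC)
cv2.imwrite("pics/end.png",np.hstack([f(a),f(b)]))
E
```

```text
clock: 24.77
eef_pos: [642.0, 139.4, 46.6]
eef_rot: [-3.141, -0.001, 3.081]
wrist_force: [-0.3, -0.6, -0.3]
finger_gap: 44.9
finger_force: 0.0
clock: 25.18
eef_pos: [642.3, 139.4, 179.3]
eef_rot: [3.142, 0.0, 3.081]
wrist_force: [0.4, -0.3, 0.0]
finger_gap: 45.4
finger_force: 0.0
clock: 25.6
eef_pos: [521.4, 255.4, 208.6]
eef_rot: [3.141, 0.001, 3.081]
wrist_force: [0.7, 1.8, -0.4]
finger_gap: 45.2
finger_force: 0.0
clock: 26.02
eef_pos: [400.6, 375.9, 208.0]
eef_rot: [3.141, 0.0, 3.082]
wrist_force: [-0.3, 0.4, 0.3]
finger_gap: 45.1
finger_force: 0.0
clock: 26.43
eef_pos: [330.6, 446.1, 207.9]
eef_rot: [3.141, 0.0, 3.084]
wrist_force: [0.3, -0.3, -0.5]
finger_gap: 44.9
finger_force: 0.0
```

View pics/end.png

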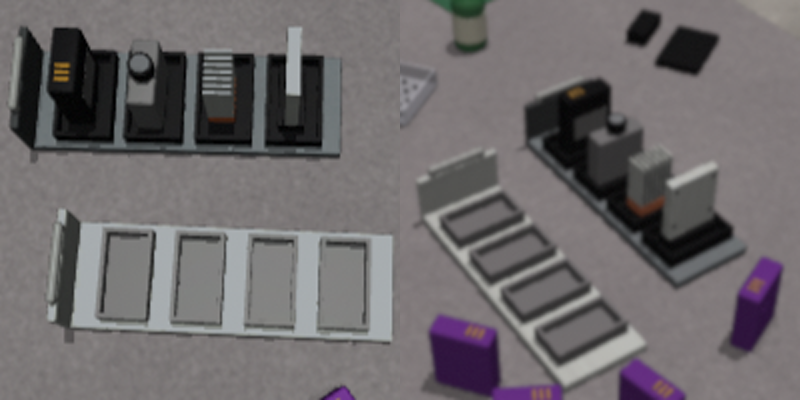

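All four stand upright in the test bays. From the end plate they run battery (68,75), camera (142,70), cooler (218,88), drive (293,85). The intake shoes are empty and the purple blocks haven't moved. I'll run a quick numeric check on the tops, then hand in.

Run:
```python
from geo import *
np.set_printoptions(precision=1,suppress=True)
bay={"battery":(642.4,139.4),"camera":(638.5,75.5),"cooler":(634.5,11.6),"drive":(630.5,-52.3)}
for n,z,t in [("battery",91,(69,61)),("camera",91,(141,66)),("cooler",81,(217,79)),("drive",101,(293,60))]:
    p=back("top",[np.array(t)/2+[140,90]],z,px=True)[0]; print(n,p[:2]-bay[n])
```

```text
battery [-1.8 -4.7]
camera [-4.2 -0.7]
cooler [-9.3  0.9]
drive [0.5 1. ]
```

```bash
python3 -c "
from cell import manip;print(manip.sign_off())"
```

```text
the job is handed in; nothing more can be done
None
```

All four modules stand upright and released in the test rack in reverse order (bay 1 to 4: battery, camera, cooler, drive), and the job was handed in at about 26 s; the sign-off gave no verdict, but my last picture check put each module within the placing tolerances.

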